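# Set up a tube and its saddle bracket in the tacking jig

## Robot

A 6-joint arm with a two-finger parallel gripper is mounted at the origin on the work surface. World frame = base frame: x ahead of the robot, y to its left, z up, the work surface at z = 0. Lengths are in mm, angles in rad, forces in N, time in s.
With the tool pointing down it reaches from about 300 to 775 mm from the base axis. Payload 14.6 kg.
Tool frame: the origin (TCP) lies midway between the tips of the shut fingers; the grasp point (between the pads) lies 19 mm behind it (manip.hold_point_z is the distance from the TCP to the grasp point, in mm); z points along the fingers, y is the direction in which the jaws open and shut (so a half turn about z gives the same grasp; the last joint's range is limited). The gripper opens to 94 mm and grips with 3 to 60 N. Pads are 16 mm wide; open, the fingers measure 119 mm over their backs; the gripper's body (75 mm by 177 mm) begins 78 mm behind the grasp point.
Start: joints at [1.127, 0.3, 1.521, -0, 1.321, -0.067], TCP at [202.367, 511.407, 205.446] pointing down, gripper open.
Joint ranges: [-3.03, 3.03], [-0.79, 2.21], [0.23, 2.52], [-1.04, 4.18], [0, 3.07], [-2.55, 2.55]. Speed limits (rad/s): [2.22, 2.22, 2.57, 3.14, 3.14, 3.14].

## Interface

Orientations are given as [roll, pitch, yaw] about the fixed x, y, z axes, in that order (R = Rz(yaw) Ry(pitch) Rx(roll)).
In Python, from cell import manip gives the robot as it stands.
- The arm moves only by the shell command python3 -m crank 'ROWS' [OPENING] [FORCE]. ROWS is JSON, a list of rows, each an object with "offset": the shift along the world's x, y, z in m, a list of three; "spin": the turn about the world's z in degrees. In form: [{"offset": [dx, dy, dz], "spin": spin}, ...]. A call has exactly 8 rows; each row is the pose to reach, as a shift and turn from the pose measured when the call began; what a row does not reach only later rows make up. A row lasts 1/12 s, in which the tool goes at most 41.7 mm and 7.16 degrees, less where a joint would pass 70% of its speed; a pose out of reach is approached as far as the arm can. A call with a gripper value outside its range is refused whole. OPENING is the opening, from 0 (shut) to 1 (fully open), set as the call begins (- or left out, the last holds). The fingers move at their own pace and stop on an object; FORCE is the grip in N (left out, the last holds). Time passes only in rows, so rows that repeat a pose let the fingers close, or fill a call up. It gives the time, the measured TCP pose, the force and the opening at its end, in the units of the state.
- manip.read_state(): the state, without advancing time (a new reading comes with each control period).
- manip.camera(name): name is "scene" or "top"; returns a dict with "pixels" (400x640x3 uint8, red, green, blue), "fx", "fy", "cx", "cy" (pixels), "k1" (the pictures are not rectified: a ray, as slopes to the right and down, at radius r is drawn at 1 + k1 r^2 times it, then the intrinsics apply), "extrinsics" (4x4, takes a point from world to camera coordinates). Camera axes: x right, y down, z forward; pixel columns grow to the right and rows downward; lengths in mm; the calibration is good to about 2 mm. A picture is of the moment at which its call begins. There is no depth.
- manip.sign_off(): hands the job in, once; it reports no verdict.
Trained networks look in a picture, given as the dict that the camera call returned (one of the last four; its "shot" number tells which), for a name from the list of things; names that differ only in an ending like _2 or _b are one class to them, and where a whole thing is asked for, a point or a joint stands for the part that bears it (a point fixed in the world has none). Each returns a list of dicts, best first, with "conf" (0 to 1); they miss things now and then, are a little off and sometimes report something else, mostly with a low value. They report only what shows in the picture. A call takes as long as a camera call. They do not tell look-alikes from the thing itself.
- manip.search_frame(picture, name): "location" ([x, y, z] in mm, in world coordinates, good to about 4 mm: the middle of the surface that is visible of it).
- manip.masks_of(picture, name): "mask" (400x640 bool, what is visible of it).
The state is a dict: "clock": time; "joints": joint angles; "qd": joint speeds; "effort": joint torques, N m; "eef_pos": TCP position; "eef_rot": TCP orientation; "wrist_force": force on the tool from outside, world axes, zero at the start; "moment": the same for the moment, N m; "finger_gap": finger opening in mm.
Only numpy, scipy, OpenCV 4.12 (cv2) and the standard library are available. Lean on these libraries where they do the work, as an engineer would, in place of code of your own. Each camera call takes 0.05 s, during which the arm holds its last target. There are 200 camera calls.

## Task

Take the longer of the two steel tubes from the wooden rack, lay it down in both vee stands of the tacking jig with one end butted against the jig's stop plate, and then swing the jig's hold-down arm over until it lies on the tube. Last, set the saddle bracket (the one with the inverted-vee foot) upright astride the clamped tube, its foot straight along the tube and its middle in line with the brass pointer, and leave it there. Set things down without dropping them, and leave the pointer and everything else on the bench where they are.

Things in the scene. Friction and masses are not known exactly. Their poses are not given: they have to be found in the camera images.
- tube_long: Longer steel tube, 28 mm outside diameter, 260 mm long, 0.34 kg more or less; origin at its middle on its axis, x along the tube (it may be rolled about x; both ends alike). Starts in one of the two rows of the rack, its axis 47 mm above the bench.
- tube_short: Shorter steel tube, 28 mm diameter, 160 mm long, in the other row of the rack, 80 mm beside the longer one; origin at its middle, x along it. Not needed.
- rack: Fixed wooden rack, 160 x 190 mm, 53 mm high: two notched strips, 18 mm thick, at x = -60 and +60 mm, carry two tubes lying along x, at y = -40 and +40 mm; open between the strips (floor 10 mm high). Origin at the centre of its underside.
- jig: Fixed tacking jig on an aluminium base plate 120 (x) x 300 (y) x 10 mm; origin at the centre of its underside, x roughly away from the robot. Two narrow vee stands, 16 mm thick, at y = -75 and +75 mm, tops at z = 104 mm, hold a tube along y: a seated 28 mm tube has its axis at x = 0, z = 95 mm. Hold-down arm's post at x = -50, y = -105 mm, 125 mm high.
- stop (a point): Middle of the stop plate's face at the jig's +y end (jig x = 0, y = +135, z = 95 mm), facing jig -y; axes as the jig's. The plate is 56 mm wide, 8 mm thick, top at z = 128 mm. A long tube butted against it has its middle at jig y = +5 mm.
- clamp (a joint): Hinge of the hold-down arm, rad: 0 = level and lying on a seated tube, about 1.57 = standing upright, more = leaning back towards -x (open, as it starts). It stays where it is left; about 2 N at its end moves it. Hinge axis along jig y at x = -50, z = 114 mm. The arm is a steel bar 14 mm wide (y), 10 mm thick, reaching 105 mm from the hinge, towards jig +x when down.
- clamp_grip (a point): Centre of the black round grip (16 mm diameter, 24 mm long, along y) at the free end of the hold-down arm, 97 mm from its hinge.
- pointer_tip (a point): Top of the slim brass pointer that stands on a track on the jig's far edge (jig x = +50 mm, tip at z = 66 mm), between the stands, at jig y from -35 to +35 mm; axes as the jig's. Marks where along the tube the middle of the saddle goes.
- saddle: Saddle bracket, steel, 0.16 kg: 90 degree inverted-vee foot, 36 mm long (y), 64 mm wide (x), plates 5 mm; on its ridge an upright tab 8 mm thick (x), 30 mm long (y), 28 to 62 mm above the underside. Origin at the centre of the underside; inside corner of the vee 28 mm above it: astride the seated tube the origin is at jig z = 86.5 mm. Both ways round alike.
- bracket: L-shaped steel bracket, base 60 x 40 x 6 mm, upright leg 56 mm high at its +x end; origin at the centre of its underside. Not needed.
- hammer: Hammer lying on the bench, handle along its -x. Not needed.
- dolly: Rounded steel dolly block, 70 x 50 x 32 mm. Not needed.
- jar: White jar, 68 mm diameter, 90 mm high. Not needed.
- brush: Brush lying on the bench. Not needed.
Not all that is in view belongs to the job. What is shaped like the saddle but green, pink or turquoise is not meant.

How it is judged (in metres and radians):
On the way, in this order (a step that is already met when the one before it is completed fails the run):
1. the longer tube lies in both vees, butted against the stop plate, with the hold-down arm still open (x of tube_long in the frame of jig between -0.005 and 0.005 m and y of tube_long in the frame of jig between 0.001 and 0.009 m and z of tube_long in the frame of jig between 0.09 and 0.1 m and angle between the x axis of tube_long and the y axis of jig, either way round below 0.05 rad and value of joint clamp above 0.8 rad), for 0.2 s.
2. the hold-down arm lies on the seated tube, the saddle not yet on it (x of tube_long in the frame of jig between -0.005 and 0.005 m and y of tube_long in the frame of jig between 0.001 and 0.009 m and z of tube_long in the frame of jig between 0.09 and 0.1 m and angle between the x axis of tube_long and the y axis of jig, either way round below 0.05 rad and value of joint clamp between -0.1 and 0.08 rad and not (x of saddle in the frame of jig between -0.008 and 0.008 m and z of saddle in the frame of jig between 0.081 and 0.092 m and angle between saddle's own z axis and vertical below 0.2 rad and angle between the y axis of saddle and the y axis of jig, either way round below 0.15 rad and y of saddle in the frame of pointer_tip between -0.007 and 0.007 m)), for 0.2 s.
At the end, for the whole second after the job is handed in: Long tube at rest in both vees (5 mm, 0.05 rad), its end within 4 mm of the stop; hold-down arm on it (clamp -0.1 to 0.08 rad); saddle at rest astride the tube: 8 mm sideways, origin at jig z 81-92 mm, upright within 0.2 rad, along the tube within 0.15 rad, middle within 7 mm of the pointer (x of tube_long in the frame of jig between -0.005 and 0.005 m and y of tube_long in the frame of jig between 0.001 and 0.009 m and z of tube_long in the frame of jig between 0.09 and 0.1 m and angle between the x axis of tube_long and the y axis of jig, either way round below 0.05 rad and value of joint clamp between -0.1 and 0.08 rad and x of saddle in the frame of jig between -0.008 and 0.008 m and z of saddle in the frame of jig between 0.081 and 0.092 m and angle between saddle's own z axis and vertical below 0.2 rad and angle between the y axis of saddle and the y axis of jig, either way round below 0.15 rad and y of saddle in the frame of pointer_tip between -0.007 and 0.007 m and linear speed of each of tube_long, saddle below 0.02 m/s); the robot touches nothing.
It fails at once if another thing on the bench (short tube, L bracket, hammer, dolly, jar, brush) is shifted by more than 30 mm (distance of any of tube_short, bracket, hammer, dolly, jar, brush from where it was at the start of the episode above 0.03 m).
It fails at once if the brass pointer is shifted by more than 6 mm (distance of pointer_tip from where it was at the start of the episode above 0.006 m).
It fails at once if the longer tube is dropped (faster than 0.5 m/s with no finger on it) (contact force between the fingers and tube_long below 0.1 N and linear speed of tube_long above 0.5 m/s).
It fails at once if the saddle bracket is dropped (faster than 0.5 m/s with no finger on it) (contact force between the fingers and saddle below 0.1 N and linear speed of saddle above 0.5 m/s).
It also fails if it takes over 61 s, if anything falls off the work surface, if the arm or the gripper's body presses on something with over 40 N, if the wrist force passes 120 N, or if a joint passes its speed limit or range.

## Working session

There is one attempt and no reset: what is moved stays moved. The work goes in short steps, Python scripts to look and compute and a shell command to move; the robot and the scene stay as the last step left them, time stands still between calls to the robot, and variables do not carry over. Pictures are saved under pics/ and viewed, about 8 in all and at most 12, crops included, and the job is handed in when it is done.

```bash
ls; mkdir -p pics; cat > h.py <<'E'
import numpy as np, cv2
from cell import manip
def cam(n):
    return manip.camera(n)
def proj(c,P):
    P=np.atleast_2d(np.array(P,float)); E=np.array(c["extrinsics"])
    q=P@E[:3,:3].T+E[:3,3]; s=q[:,:2]/q[:,2:]
    s=s*(1+c["k1"]*(s**2).sum(1,keepdims=True))
    return s*[c["fx"],c["fy"]]+[c["cx"],c["cy"]]
def ray(c,uv):
    d=(np.array(uv,float)-[c["cx"],c["cy"]])/[c["fx"],c["fy"]]; s=d.copy()
    for _ in range(20): s=d/(1+c["k1"]*(s@s))
    E=np.array(c["extrinsics"]); R=E[:3,:3]
    return -R.T@E[:3,3], R.T@np.array([s[0],s[1],1])
def atz(c,uv,z):
    o,d=ray(c,uv); return o+d*(z-o[2])/d[2]
def save(c,name,box=None,scale=1):
    im=c["pixels"][:,:,::-1]
    if box: im=im[box[1]:box[3],box[0]:box[2]]
    cv2.imwrite("pics/"+name,cv2.resize(im,None,fx=scale,fy=scale,interpolation=cv2.INTER_CUBIC))
E
python3 - <<'E'
from h import *
np.set_printoptions(precision=1,suppress=True)
for n in("top","scene"):
    c=cam(n); save(c,n+"1.png",scale=1.25)
    o,d=ray(c,(320,200)); print(n,o,d,c["fx"],c["k1"])
    for t in ["tube_long","tube_short","rack","jig","clamp","clamp_grip","pointer_tip","saddle","stop"]:
        for r in manip.search_frame(c,t)[:3]:
            print(t,np.array(r["location"]),round(r["conf"],2),proj(c,r["location"])[0])
E
```

```text
pics
top [ 425.1  -20.9 1012.5] [ 0.1  0.  -1. ] 366.5716266822277 0.021646917624283352
tube_long [489.4 355.3  60.7] 0.75 [174.8 226. ]
tube_long [ 409.1 -335.2    5.1] 0.69 [436.3 258.3]
tube_short [505.6 271.9  60.4] 0.85 [207.7 219.9]
rack [493.5 317.2  11.9] 0.58 [196.1 225.8]
jig [560.8   6.1   8.5] 0.61 [311.1 202.1]
pointer_tip [479.  -94.5 212.6] 0.68 [354.5 226.9]
saddle [ 568.  -247.1   18.1] 0.8 [403.4 199.5]
saddle [ 617.4 -425.3   22.9] 0.76 [468.2 181.9]
saddle [ 665.1 -317.2   19.3] 0.68 [427.8 165. ]
stop [556.    1.3   8.9] 0.97 [312.8 203.8]
scene [1133.4 -431.5  821. ] [-0.6  0.4 -0.7] 398.62394880296574 -0.037715949719716646
tube_long [506.2 348.4  51.6] 0.84 [403.8 153.8]
tube_short [514.1 270.3  57.4] 0.79 [386.9 163. ]
rack [516.9 283.5   8.8] 0.71 [388.6 174.1]
jig [558.8 -19.6  14.2] 0.81 [315.8 223.9]
clamp [487.6 -96.9 170.8] 0.88 [273.4 176.9]
clamp_grip [488.9 -96.5 170.8] 0.83 [273.8 177.1]
pointer_tip [611.5 -19.4  37.7] 0.41 [327.7 230.5]
saddle [ 569.2 -247.1   24.3] 0.84 [241.7 264. ]
saddle [ 625.8 -443.    23. ] 0.71 [173.6 324.3]
saddle [ 752.8 -185.3   79.9] 0.71 [304.9 293.3]
stop [563.7 -14.4   9.7] 0.7 [318.4 225.3]
stop [486.8 -99.2 170. ] 0.7 [272.4 177.3]
```

View pics/top1.png

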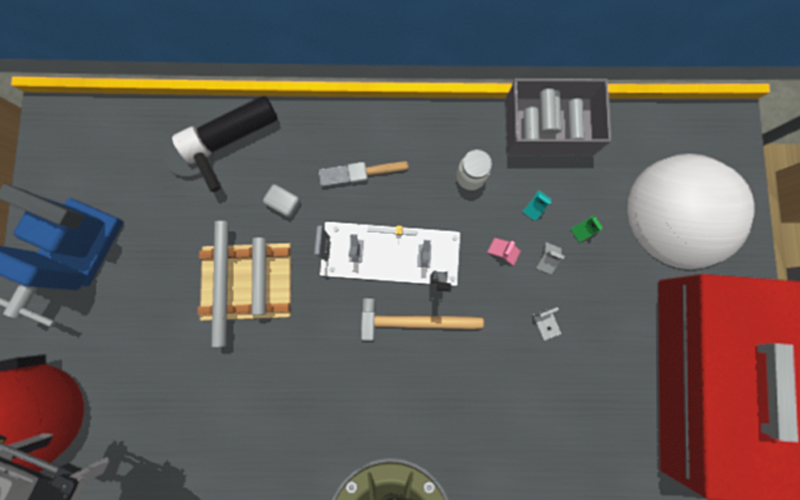

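View pics/scene1.png

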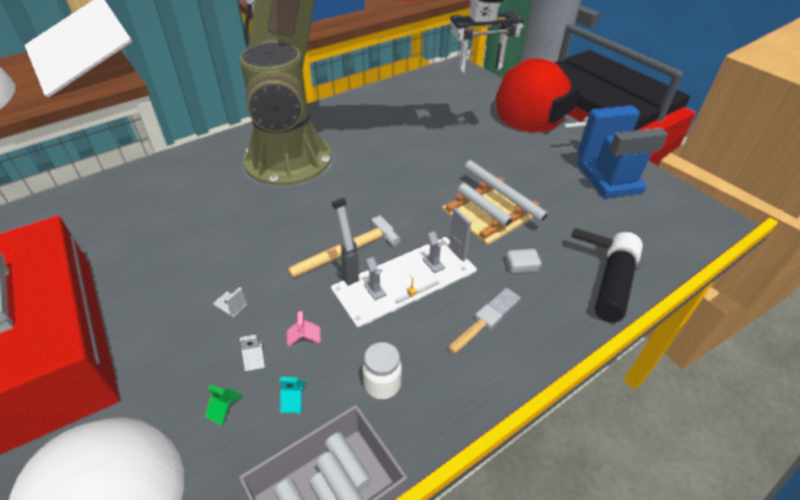

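Top view: the long tube is at (220,284)/1.25 in the left rack row and the short one at (259,276). The jig is at (390,252) and the pointer at (399,231). Saddle candidates are pink (504,250), turquoise (537,205), green (587,229), grey (550,258) and grey (547,324). The two grey ones need a close crop. Scene view: the greys are at (252,352) and (230,302).

```bash
python3 - <<'E'
from h import *
np.set_printoptions(precision=1,suppress=True)
t=cam("top")["pixels"]; s=cam("scene")["pixels"]
r=lambda im,x0,y0,x1,y1,w,h:cv2.resize(im[y0:y1,x0:x1,::-1],(w,h),interpolation=cv2.INTER_CUBIC)
A=np.hstack([r(t,410,180,470,280,240,400)[:300],r(s,160,220,230,300,262,300),r(s,250,150,390,260,298,300)])
A=cv2.resize(A,(800,300))
B=np.hstack([r(t,245,165,385,240,460,246),r(t,155,170,240,285,200,246)]); B=cv2.resize(B,(800,300))
cv2.imwrite("pics/crop1.png",np.vstack([A,B]))
E
```

```text
(no output)
```

View pics/crop1.png

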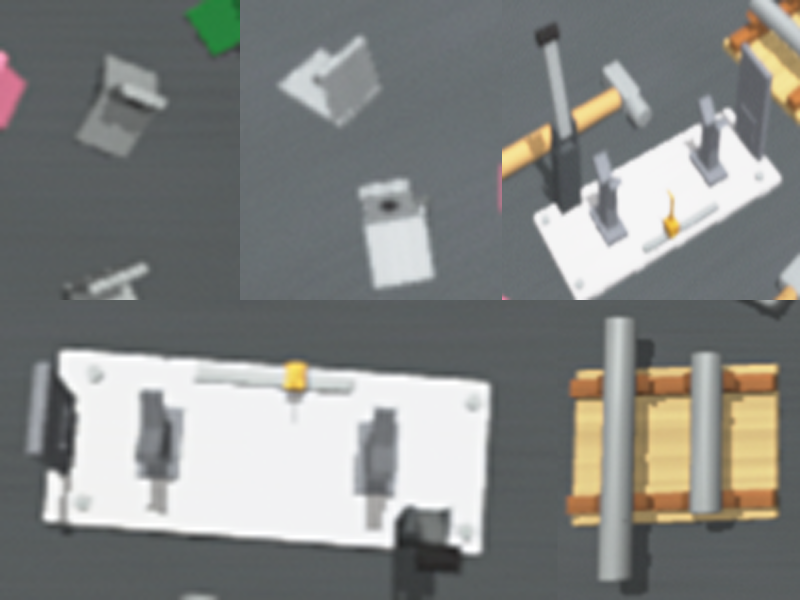

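The saddle is the grey inverted-vee with a tab at top full-res pixel (440,206). The lower grey one, at (437,259), has a flat base with a hole and one leg, so it is the L bracket. Next I measure poses.

```bash
cat >> h.py <<'E'
from scipy.optimize import minimize
def box(x0,x1,y0,y1,z0,z1): return np.array([[x,y,z] for x in(x0,x1) for y in(y0,y1) for z in(z0,z1)],float)
def plate(s): return np.array([[s*x,y,z] for x,z in((0,28),(28,0),(31.5,3.5),(0,35)) for y in(-18,18)],float)
SADDLE=[plate(1),plate(-1),box(-4,4,-15,15,28,62)]
TUBE=lambda L:[np.array([[x,14*np.cos(a),14*np.sin(a)] for x in(-L/2,L/2) for a in np.linspace(0,6.28,24)])]
def sil(c,parts,p,z,k=4):
    x,y,yaw=p; R=np.array([[np.cos(yaw),-np.sin(yaw),0],[np.sin(yaw),np.cos(yaw),0],[0,0,1]])
    m=np.zeros((400,640),np.uint8)
    for P in parts:
        uv=proj(c,P@R.T+[x,y,z]); h=cv2.convexHull(np.round(uv*16).astype(np.int32))
        cv2.fillConvexPoly(m,h,1,cv2.LINE_8,4)
    return m>0
def fit(views,parts,p0,z,st=(8,8,.15)):
    def f(p):
        r=0
        for c,M in views:
            m=sil(c,parts,p,z); r+=1-(m&M).sum()/(m|M).sum()
        return r
    best=None
    for dy in(-.3,0,.3):
        q=np.array(p0)+[0,0,dy]
        S=np.array([q]+[q+np.eye(3)[i]*st[i] for i in range(3)])
        r=minimize(f,q,method="Nelder-Mead",options=dict(initial_simplex=S,xatol=.02,fatol=1e-4))
        if best is None or r.fun<best.fun: best=r
    return best.x,best.fun/len(views)
def masknear(c,n,uv,rad=25):
    for r in manip.masks_of(c,n):
        v,u=np.nonzero(r["mask"])
        if len(u) and np.hypot(u.mean()-uv[0],v.mean()-uv[1])<rad: return r["mask"]
E
python3 - <<'E'
from h import *
np.set_printoptions(precision=2,suppress=True)
t=cam("top"); s=cam("scene")
# jig plate
for c,n in((t,"t"),(s,"s")):
    px=c["pixels"].astype(int); w=(px.min(2)>200)
    nl,lab,st,_=cv2.connectedComponentsWithStats(w.astype(np.uint8))
    i=lab[202,310] if n=="t" else lab[228,312]
    if i==0: print("no plate",n); continue
    v,u=np.nonzero(lab==i); pts=np.array([atz(c,q,10)[:2] for q in zip(u,v)],np.float32)
    print("plate",n,cv2.minAreaRect(pts))
def views(name,a,b):
    o=[]
    for c,uv in((t,a),(s,b)):
        m=masknear(c,name,uv)
        if m is None: print("nomask",name)
        else: o.append((c,m))
    return o
for name,parts,a,b,p0,z in(("tube_long",TUBE(260),(175,227),(404,152),(489,355,0),47),("saddle",SADDLE,(440,206),(201,281),(550,-345,.5),0)):
    V=views(name,a,b)
    p,e=fit(V,parts,p0,z); print(name,p,e)
    for v in V: print("  single",fit([v],parts,p,z))
# pointer: brass pixels
for c in(t,s):
    hsv=cv2.cvtColor(c["pixels"],cv2.COLOR_RGB2HSV); m=(hsv[...,0]>14)&(hsv[...,0]<28)&(hsv[...,1]>150)&(hsv[...,2]>120)
    m[:, :290]=0;m[:,345:]=0;m[:170]=0;m[250:]=0
    v,u=np.nonzero(m); print("brass",len(u),u.mean(),v.mean(),"topmost",u[v==v.min()],v.min(), "low",u[v==v.max()],v.max())
E
```

```text
plate t ((559.9579467773438, 3.2997589111328125), (299.5347595214844, 118.48301696777344), 85.96742248535156)
plate s ((563.3111572265625, 4.0798492431640625), (299.4505615234375, 124.01846313476562), 85.9096908569336)
tube_long [491.61 359.27   0.05] 0.12361170612627614
  single (array([487.28, 356.06,   0.06]), np.float64(0.14750198255352898))
  single (array([490.24, 359.29,   0.04]), np.float64(0.07349081364829402))
saddle [ 551.91 -346.42   -0.35] 0.1065783878283878
  single (array([ 552.49, -346.95,   -0.36]), np.float64(0.06779661016949157))
  single (array([ 553.11, -344.98,   -0.36]), np.float64(0.11440677966101698))
brass 17 319.05882352941177 183.58823529411765 topmost [318 319 320] 181 low [318 319 320] 186
brass 23 329.04347826086956 232.3913043478261 topmost [328 329 330] 230 low [329 330] 235
```

```bash
cat >> h.py <<'E'
JO=np.array([560.5,3.5]); JY=-0.0707
JR=np.array([[np.cos(JY),-np.sin(JY)],[np.sin(JY),np.cos(JY)]])
def j2w(x,y): return JO+JR@np.array([x,y])
def w2j(x,y): return JR.T@(np.array([x,y])-JO)
def st():
    s=manip.read_state(); return s
E
python3 - <<'E'
from h import *
np.set_printoptions(precision=2,suppress=True)
t=cam("top"); s=cam("scene")
for z in(15,25): print(w2j(*atz(t,(319.05,183.6),z)[:2]), w2j(*atz(s,(329.04,232.4),z)[:2]))
for y in(-20,-10,0): 
    w=j2w(50,y); print(y,proj(s,[*w,66])*1.25,proj(t,[*w,66])*1.25)
for a in(1.6,1.8,2.0,2.2):
    w=j2w(-50+97*np.cos(a),-105); P=[*w,114+97*np.sin(a)]; print(a,np.array(P),proj(s,P)*1.25,proj(t,P)*1.25)
print("tube tgt",j2w(0,5),"stop",j2w(0,135))
q=st(); print(q["eef_pos"],q["eef_rot"],q["wrist_force"],q["finger_gap"],q["clock"])
i=cv2.resize(s["pixels"][165:250,300:370,::-1],(490,595),interpolation=cv2.INTER_CUBIC); cv2.imwrite("pics/ptr.png",i)
E
```

```text
[ 52.27 -15.38] [43.95 -8.97]
[ 50.41 -15.56] [ 50.88 -13.74]
-20 [[409.08 278.34]] [[400.82 226.26]]
-10 [[413.26 276.45]] [[396.08 225.9 ]]
0 [[417.4  274.56]] [[391.33 225.54]]
1.6 [500.38 -97.51 210.96] [[343.49 209.01]] [[444.62 271.56]]
1.8 [481.22 -96.15 208.46] [[338.98 204.32]] [[443.8  282.56]]
2.0 [462.94 -94.85 202.2 ] [[334.95 201.53]] [[442.81 293.18]]
2.2 [446.27 -93.67 192.42] [[331.55 200.66]] [[441.72 302.84]]
tube tgt [560.85   8.49] stop [570.04 138.16]
[202.36 511.41 205.44] [-3.14 -0.    2.76] [-0.65  0.03  0.14] 93.67083698785962 1.5
```

View pics/ptr.png

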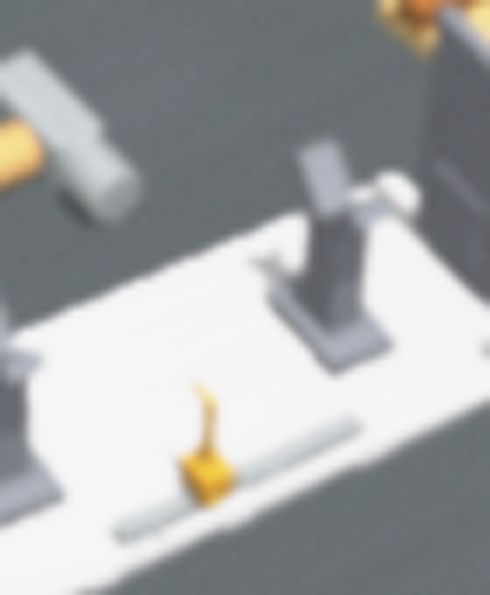

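Pointer block and tip both agree with jig y ≈ -15 mm, and the clamp is at about 1.8 rad. I'm moving over the long tube.

```bash
python3 -m crank '[{"offset":[0.035,-0.019,-0.005],"spin":6},{"offset":[0.072,-0.038,-0.01],"spin":12},{"offset":[0.108,-0.058,-0.02],"spin":18},{"offset":[0.144,-0.077,-0.03],"spin":24},{"offset":[0.18,-0.096,-0.04],"spin":25},{"offset":[0.216,-0.115,-0.05],"spin":25},{"offset":[0.252,-0.135,-0.06],"spin":25},{"offset":[0.287,-0.1535,-0.07],"spin":25}]' 0.65 20
```

```text
clock: 2.17
eef_pos: [489.6, 357.3, 135.5]
eef_rot: [3.141, 0.0, -3.082]
wrist_force: [-0.6, 0.5, 0.5]
finger_gap: 61.1
```

```bash
python3 -m crank '[{"offset":[0,0.0005,-0.03],"spin":0},{"offset":[0,0.0005,-0.06],"spin":0},{"offset":[0,0.0005,-0.085],"spin":0},{"offset":[0,0.0005,-0.1],"spin":0},{"offset":[0,0.0005,-0.107],"spin":0},{"offset":[0,0.0005,-0.107],"spin":0},{"offset":[0,0.0005,-0.107],"spin":0},{"offset":[0,0.0005,-0.107],"spin":0}]' && python3 -m crank '[{"offset":[0,0,0],"spin":0},{"offset":[0,0,0],"spin":0},{"offset":[0,0,0],"spin":0},{"offset":[0,0,0],"spin":0},{"offset":[0,0,0],"spin":0},{"offset":[0,0,0],"spin":0},{"offset":[0,0,0],"spin":0},{"offset":[0,0,0],"spin":0}]' 0 45
```

```text
clock: 2.83
eef_pos: [490.2, 358.2, 29.9]
eef_rot: [3.14, 0.002, -3.082]
wrist_force: [0.5, 0.2, 0.5]
finger_gap: 61.2
clock: 3.5
eef_pos: [490.3, 358.7, 30.1]
eef_rot: [3.14, 0.002, -3.082]
wrist_force: [-1.4, 5.2, 1.0]
finger_gap: 27.1
```

```bash
python3 -m crank '[{"offset":[0,0,0.03],"spin":0},{"offset":[0,0,0.07],"spin":0},{"offset":[0,0,0.11],"spin":0},{"offset":[0,0,0.145],"spin":-5},{"offset":[0.005,-0.02,0.16],"spin":-12},{"offset":[0.01,-0.05,0.16],"spin":-19},{"offset":[0.015,-0.085,0.16],"spin":-26},{"offset":[0.02,-0.12,0.16],"spin":-33}]' && python3 - <<'E'
from h import *
print(st()["eef_pos"],st()["eef_rot"],st()["wrist_force"],st()["finger_gap"])
E
```

```text
clock: 4.17
eef_pos: [509.8, 237.2, 189.5]
eef_rot: [3.141, 0.002, 2.62]
wrist_force: [1.1, -0.1, -4.7]
finger_gap: 27.0
[509.76582605 237.16864795 189.52992691] [3.14108911e+00 1.92610734e-03 2.62015187e+00] [ 1.05106737 -0.09652927 -4.72564315] 27.02116203475293
```

```bash
python3 -m crank '[{"offset":[0.006,-0.028,0],"spin":-7},{"offset":[0.013,-0.06,0],"spin":-14},{"offset":[0.02,-0.093,0],"spin":-21},{"offset":[0.027,-0.126,0],"spin":-28},{"offset":[0.034,-0.159,0],"spin":-35},{"offset":[0.041,-0.192,0],"spin":-42},{"offset":[0.047,-0.22,0],"spin":-49},{"offset":[0.0506,-0.2357,0],"spin":-56}]' && python3 -m crank '[{"offset":[0,0,0],"spin":-5},{"offset":[0,0,0],"spin":-8},{"offset":[0,0,0],"spin":-8},{"offset":[0,0,0],"spin":-8},{"offset":[0,0,0],"spin":-8},{"offset":[0,0,0],"spin":-8},{"offset":[0,0,0],"spin":-8},{"offset":[0,0,0],"spin":-8}]' && python3 - <<'E'
from h import *
np.set_printoptions(precision=3,suppress=True)
t=cam("top"); s=cam("scene"); q=st(); z=q["eef_pos"][2]+19
V=[]
for c in(t,s):
    m=masknear(c,"tube_long",proj(c,[*q["eef_pos"][:2],z])[0],40)
    print(m is not None and m.sum())
    if m is not None: V.append((c,m))
for v in V: print(fit([v],TUBE(260),(q["eef_pos"][0],q["eef_pos"][1],1.5),z))
h=np.hstack([t["pixels"][130:280,220:420],s["pixels"][130:280,220:420]])[:,:,::-1]
cv2.imwrite("pics/hov.png",cv2.resize(h,None,fx=2,fy=2,interpolation=cv2.INTER_CUBIC))
print(j2w(0,0),JY)
E
```

```text
clock: 4.83
eef_pos: [560.1, -1.7, 188.8]
eef_rot: [-3.14, 0.003, 1.635]
wrist_force: [0.3, 0.4, -3.6]
finger_gap: 26.7
clock: 5.5
eef_pos: [560.1, -1.6, 188.8]
eef_rot: [-3.14, 0.003, 1.496]
wrist_force: [-0.5, 0.2, -4.9]
finger_gap: 27.3
596
909
(array([559.673,  -1.172,   1.49 ]), np.float64(0.6281971303805365))
(array([561.08 ,  -0.726,   1.482]), np.float64(0.3191011235955056))
[560.5   3.5] -0.0707
```

View pics/hov.png

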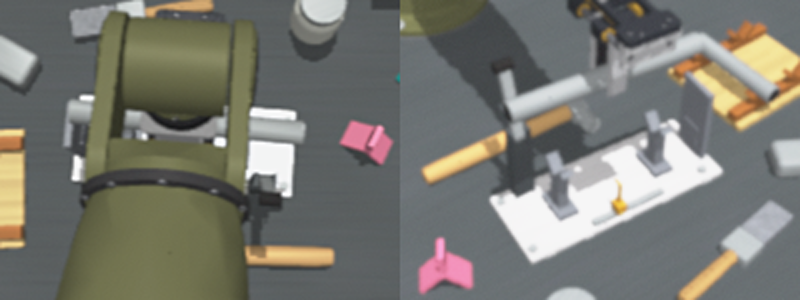

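Scene half: the tube is held level over the jig, its near end at (513,108) and far end near (695,40). Top half: ends at (67,112) and (305,132). I compute the middle from these.

```bash
python3 - <<'E'
from h import *
np.set_printoptions(precision=2,suppress=True)
t=cam("top"); s=cam("scene"); q=st(); z=q["eef_pos"][2]+19
# end positions via residual: compare image gradient along tube axis
for c,n in((t,"top"),(s,"scene")):
    g=cv2.cvtColor(c["pixels"],cv2.COLOR_RGB2GRAY).astype(np.float32)
    u=np.array([np.cos(1.497),np.sin(1.497)])
    for sg in(-1,1):
        L=np.arange(110,150,1.0)
        acc=np.zeros(len(L))
        for off in(-8,-4,0,4,8):
            P=[[*(np.array(q["eef_pos"][:2])+u*sg*l+np.array([u[1],-u[0]])*off),z] for l in L]
            uv=proj(c,P).astype(np.float32); acc+=cv2.remap(g,uv[:,0],uv[:,1],cv2.INTER_LINEAR)[:,0]/5
        print(n,sg,acc.round().astype(int))
E
```

```text
top -1 [176 176 176 176 175 175 175 175 175 175 175 175 175 175 175 175 175 175
 175 173 168 160 146 131 116 103  96  93  92  93  94  94  94  94  94  94
  94  94  95  95]
top 1 [164 164 164 164 163 163 163 163 164 163 163 163 163 163 163 163 164 164
 166 165 162 154 142 125 111 100  95  93  93  94  94  95  95  94  94  95
  95  95  94  94]
scene -1 [207 207 207 206 206 206 205 206 206 206 205 204 202 198 191 178 161 140
 119  96  79  68  65  65  67  70  71  72  72  73  73  74  77  81  88  95
 101 106 110 112]
scene 1 [210 211 211 211 211 211 211 211 211 211 211 210 211 211 211 210 211 211
 211 211 210 210 210 210 210 209 208 206 204 203 201 199 195 191 186 178
 170 160 150 140]
```

```bash
python3 -m crank '[{"offset":[0,0.002,-0.03],"spin":0},{"offset":[0,0.004,-0.06],"spin":0},{"offset":[0.0005,0.004,-0.085],"spin":0.3},{"offset":[0.0005,0.004,-0.097],"spin":0.3},{"offset":[0.0005,0.004,-0.102],"spin":0.3},{"offset":[0.0005,0.004,-0.105],"spin":0.3},{"offset":[0.0005,0.004,-0.107],"spin":0.3},{"offset":[0.0005,0.004,-0.108],"spin":0.3}]' && python3 -m crank '[{"offset":[0,0,-0.001],"spin":0},{"offset":[0,0,-0.0015],"spin":0},{"offset":[0,0,-0.002],"spin":0},{"offset":[0,0,-0.0025],"spin":0},{"offset":[0,0,-0.0025],"spin":0},{"offset":[0,0,-0.0025],"spin":0},{"offset":[0,0,-0.0025],"spin":0},{"offset":[0,0,-0.0025],"spin":0}]'
```

```text
clock: 6.47
eef_pos: [561.3, 2.2, 81.9]
eef_rot: [3.141, 0.003, 1.5]
wrist_force: [0.7, -0.4, -3.9]
finger_gap: 27.0
clock: 7.13
eef_pos: [561.3, 2.2, 79.5]
eef_rot: [3.141, 0.003, 1.5]
wrist_force: [-0.5, 0.1, -2.6]
finger_gap: 27.1
```

```bash
python3 -m crank '[{"offset":[0,0,-0.0005],"spin":0},{"offset":[0,0,-0.001],"spin":0},{"offset":[0,0,-0.0015],"spin":0},{"offset":[0,0,-0.002],"spin":0},{"offset":[0,0,-0.002],"spin":0},{"offset":[0,0,-0.002],"spin":0},{"offset":[0,0,-0.002],"spin":0},{"offset":[0,0,-0.002],"spin":0}]'
```

```text
clock: 7.8
eef_pos: [561.4, 2.2, 79.1]
eef_rot: [3.14, 0.003, 1.5]
wrist_force: [-10.3, 0.6, 16.1]
finger_gap: 27.1
```

```bash
python3 -m crank '[{"offset":[-0.0008,0,0.0005],"spin":0},{"offset":[-0.0008,0.001,0.0005],"spin":0},{"offset":[-0.0007,0.002,0.0005],"spin":0},{"offset":[-0.0006,0.003,0.0005],"spin":0},{"offset":[-0.0006,0.0035,0.0005],"spin":0},{"offset":[-0.0006,0.004,0.0005],"spin":0},{"offset":[-0.0006,0.004,0.0005],"spin":0},{"offset":[-0.0006,0.004,0.0005],"spin":0}]'
```

```text
clock: 8.47
eef_pos: [560.8, 6.3, 79.5]
eef_rot: [3.14, 0.003, 1.5]
wrist_force: [-0.1, -0.4, -4.7]
finger_gap: 27.1
```

```bash
python3 -m crank '[{"offset":[0,0.0005,0],"spin":0},{"offset":[0.0001,0.001,0],"spin":0},{"offset":[0.0001,0.0015,0],"spin":0},{"offset":[0.0001,0.002,0],"spin":0},{"offset":[0.0001,0.002,0],"spin":0},{"offset":[0.0001,0.002,0],"spin":0},{"offset":[0.0001,0.002,0],"spin":0},{"offset":[0.0001,0.002,0],"spin":0}]'
```

```text
clock: 9.13
eef_pos: [560.9, 8.3, 79.5]
eef_rot: [3.14, 0.003, 1.501]
wrist_force: [-0.0, 0.4, -4.0]
finger_gap: 26.7
```

```bash
python3 -m crank '[{"offset":[0,0.0005,0],"spin":0},{"offset":[0.0001,0.001,0],"spin":0},{"offset":[0.0001,0.0015,0],"spin":0},{"offset":[0.0001,0.002,0],"spin":0},{"offset":[0.0001,0.002,0],"spin":0},{"offset":[0.0001,0.002,0],"spin":0},{"offset":[0.0001,0.002,0],"spin":0},{"offset":[0.0001,0.002,0],"spin":0}]'
```

```text
clock: 9.8
eef_pos: [561.0, 9.8, 79.5]
eef_rot: [3.14, 0.003, 1.5]
wrist_force: [-0.3, -4.9, -4.0]
finger_gap: 27.1
```

Contact with the stop (−4.9 N in y). I lower onto the vees and release.

```bash
python3 -m crank '[{"offset":[0,0,-0.0006],"spin":0},{"offset":[0,0,-0.0006],"spin":0},{"offset":[0,0,-0.0006],"spin":0},{"offset":[0,0,-0.0006],"spin":0},{"offset":[0,0,-0.0006],"spin":0},{"offset":[0,0,-0.0006],"spin":0},{"offset":[0,0,-0.0006],"spin":0},{"offset":[0,0,-0.0006],"spin":0}]' && python3 -m crank '[{"offset":[0,0,0],"spin":0},{"offset":[0,0,0],"spin":0},{"offset":[0,0,0],"spin":0},{"offset":[0,0,0],"spin":0},{"offset":[0,0,0.02],"spin":0},{"offset":[0,0,0.05],"spin":0},{"offset":[0,0,0.09],"spin":0},{"offset":[0,0,0.13],"spin":0}]' 0.6
```

```text
clock: 10.47
eef_pos: [561.1, 9.8, 79.0]
eef_rot: [3.14, 0.003, 1.5]
wrist_force: [0.9, -3.4, -1.6]
finger_gap: 27.0
clock: 11.13
eef_pos: [560.5, 10.0, 210.2]
eef_rot: [3.141, 0.003, 1.5]
wrist_force: [0.6, 0.7, 0.2]
finger_gap: 56.2
```

```bash
python3 -m crank '[{"offset":[0,0,0.03],"spin":0},{"offset":[-0.02,-0.015,0.04],"spin":0},{"offset":[-0.05,-0.04,0.04],"spin":0},{"offset":[-0.08,-0.065,0.04],"spin":0},{"offset":[-0.11,-0.09,0.04],"spin":0},{"offset":[-0.132,-0.103,0.035],"spin":0},{"offset":[-0.134,-0.103,0.01],"spin":0},{"offset":[-0.134,-0.103,-0.02],"spin":0}]' 0 && python3 - <<'E'
from h import *
np.set_printoptions(precision=2,suppress=True)
t=cam("top"); s=cam("scene")
for c,n in((t,"top"),(s,"scene")):
    m=masknear(c,"tube_long",proj(c,[*j2w(0,5),95])[0],40)
    if m is not None:
        p,e=fit([(c,m)],TUBE(260),(*j2w(0,5),1.5),95); print(n,w2j(*p[:2]),p[2]-np.pi/2-JY,e)
print(proj(s,[*j2w(0,135),109])[0],proj(s,[*j2w(0,-125),109])[0])
h=np.hstack([t["pixels"][130:280,220:420],s["pixels"][130:280,220:420]])[:,:,::-1]
cv2.imwrite("pics/seat.png",cv2.resize(h,None,fx=2,fy=2,interpolation=cv2.INTER_CUBIC))
E
```

```text
clock: 11.8
eef_pos: [426.5, -93.9, 191.4]
eef_rot: [3.136, 0.004, 1.499]
wrist_force: [1.6, -0.1, -0.4]
finger_gap: 6.3
top [-0.4   7.44] -0.0002271882664976882 0.13647246608140462
scene [-0.86  5.63] 0.007413002539351968 0.11847922192749782
[366.89 177.52] [280.12 214.24]
```

View pics/seat.png

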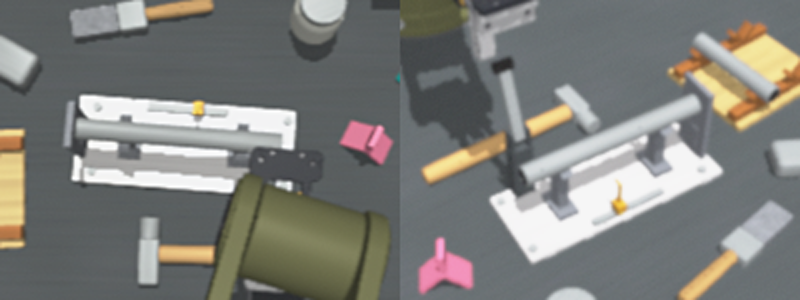

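Tube seated and butted: top view shows it from (78,128) to (282,142) with its end at the stop plate, and the fits give jig x≈-0.5, y≈5.6–7.4. Now I sweep the clamp arm.

```bash
python3 -m crank '[{"offset":[0.02,0.0,0],"spin":0},{"offset":[0.034,-0.001,0],"spin":0},{"offset":[0.046,-0.0018,0.002],"spin":0},{"offset":[0.057,-0.0025,0.004],"spin":0},{"offset":[0.07,-0.0034,0.006],"spin":0},{"offset":[0.082,-0.0042,0.0086],"spin":0},{"offset":[0.095,-0.005,0.006],"spin":0},{"offset":[0.107,-0.006,0.0036],"spin":0}]' && python3 - <<'E'
from h import *
s=cam("scene"); e=st()["eef_pos"]; print(w2j(*e[:2]),e[2])
h=s["pixels"][130:280,220:420][:,:,::-1]
cv2.imwrite("pics/arm.png",cv2.resize(h,None,fx=3,fy=3,interpolation=cv2.INTER_CUBIC))
E
```

```text
clock: 12.67
eef_pos: [535.4, -98.7, 196.8]
eef_rot: [3.139, 0.003, 1.501]
wrist_force: [-0.8, 0.6, -0.4]
finger_gap: 0.9
[ -16.78281066 -103.76146624] 195.90643516557844
```

View pics/arm.png

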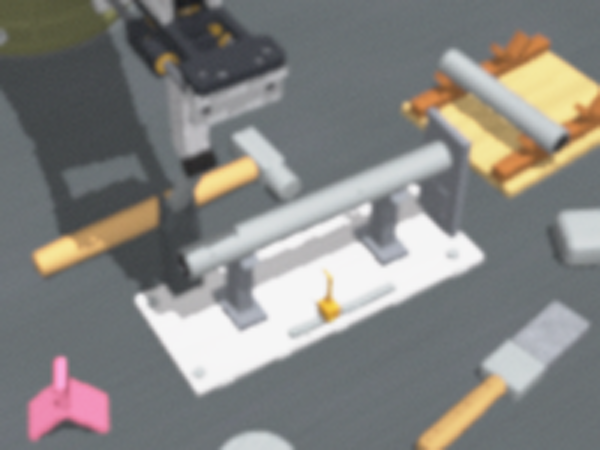

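The clamp grip sits right under the fingertip at (198,165), so it's being pushed as planned. Continuing down the arc.

```bash
python3 -m crank '[{"offset":[0.01,-0.0015,-0.008],"spin":0},{"offset":[0.0195,-0.002,-0.018],"spin":0},{"offset":[0.028,-0.003,-0.028],"spin":0},{"offset":[0.036,-0.0035,-0.039],"spin":0},{"offset":[0.04,-0.004,-0.048],"spin":0},{"offset":[0.043,-0.004,-0.056],"spin":0},{"offset":[0.045,-0.0042,-0.064],"spin":0},{"offset":[0.046,-0.0042,-0.07],"spin":0}]' && python3 -m crank '[{"offset":[0,0,-0.001],"spin":0},{"offset":[0,0,-0.002],"spin":0},{"offset":[0,0,-0.003],"spin":0},{"offset":[0,0,-0.0035],"spin":0},{"offset":[0,0,-0.0035],"spin":0},{"offset":[0,0,-0.0035],"spin":0},{"offset":[0,0,-0.0035],"spin":0},{"offset":[0,0,-0.0035],"spin":0}]'
```

```text
clock: 13.38
eef_pos: [582.5, -103.0, 125.6]
eef_rot: [3.139, 0.003, 1.502]
wrist_force: [0.6, -0.2, 0.3]
finger_gap: 0.5
clock: 14.05
eef_pos: [582.6, -103.0, 122.3]
eef_rot: [3.139, 0.003, 1.501]
wrist_force: [-0.6, -0.5, 0.9]
finger_gap: 0.3
```

```bash
python3 -m crank '[{"offset":[0,0,-0.0005],"spin":0},{"offset":[0,0,-0.001],"spin":0},{"offset":[0,0,-0.0015],"spin":0},{"offset":[0,0,-0.002],"spin":0},{"offset":[0,0,-0.002],"spin":0},{"offset":[0,0,-0.002],"spin":0},{"offset":[0,0,-0.002],"spin":0},{"offset":[0,0,-0.002],"spin":0}]'; python3 - <<'E'
from h import *
s=cam("scene"); e=st()["eef_pos"]; print(w2j(*e[:2]),e[2])
h=s["pixels"][170:250,250:350][:,:,::-1]
cv2.imwrite("pics/arm2.png",cv2.resize(h,None,fx=6,fy=6,interpolation=cv2.INTER_CUBIC))
E
```

```text
clock: 14.72
eef_pos: [582.5, -103.0, 120.2]
eef_rot: [3.139, 0.003, 1.501]
wrist_force: [1.2, 0.3, -0.5]
finger_gap: 0.4
[  29.51129227 -104.65364484] 120.25113843634172
```

View pics/arm2.png

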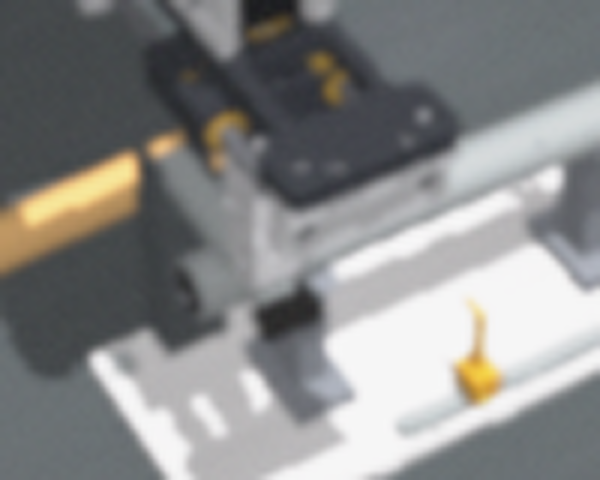

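The arm is down: grip at (288,312), just ahead of the fingers. I press the last bit until there's a contact force.

```bash
python3 -m crank '[{"offset":[0,0,-0.0005],"spin":0},{"offset":[0,0,-0.001],"spin":0},{"offset":[0,0,-0.0015],"spin":0},{"offset":[0,0,-0.002],"spin":0},{"offset":[0,0,-0.002],"spin":0},{"offset":[0,0,-0.002],"spin":0},{"offset":[0,0,-0.002],"spin":0},{"offset":[0,0,-0.002],"spin":0}]'
```

```text
clock: 15.43
eef_pos: [582.7, -103.0, 118.7]
eef_rot: [3.139, 0.003, 1.501]
wrist_force: [-1.1, -0.5, 4.2]
finger_gap: 0.5
```

```bash
python3 -m crank '[{"offset":[0,0,0.03],"spin":0},{"offset":[-0.002,-0.015,0.06],"spin":-3},{"offset":[-0.006,-0.05,0.07],"spin":-8},{"offset":[-0.011,-0.09,0.07],"spin":-13},{"offset":[-0.016,-0.13,0.07],"spin":-16.3},{"offset":[-0.021,-0.17,0.06],"spin":-16.3},{"offset":[-0.026,-0.21,0.04],"spin":-16.3},{"offset":[-0.0302,-0.243,0.01],"spin":-16.3}]' 0.6 && python3 - <<'E'
from h import *
np.set_printoptions(precision=3,suppress=True)
e=st(); print(e["eef_pos"],e["eef_rot"])
s=cam("scene"); 
m=masknear(s,"saddle",(201,281)); 
if m is not None: print(fit([(s,m)],SADDLE,(552.5,-346,-.355),0))
h=s["pixels"][170:320,150:350][:,:,::-1]
cv2.imwrite("pics/sad.png",cv2.resize(h,None,fx=4,fy=4,interpolation=cv2.INTER_CUBIC))
E
```

```text
clock: 16.1
eef_pos: [553.0, -344.3, 134.0]
eef_rot: [3.135, 0.004, 1.216]
wrist_force: [0.0, -1.0, -0.3]
finger_gap: 50.2
[ 552.995 -344.319  134.022] [3.135 0.004 1.216]
(array([ 551.499, -344.534,   -0.399]), np.float64(0.09704641350210974))
```

View pics/sad.png

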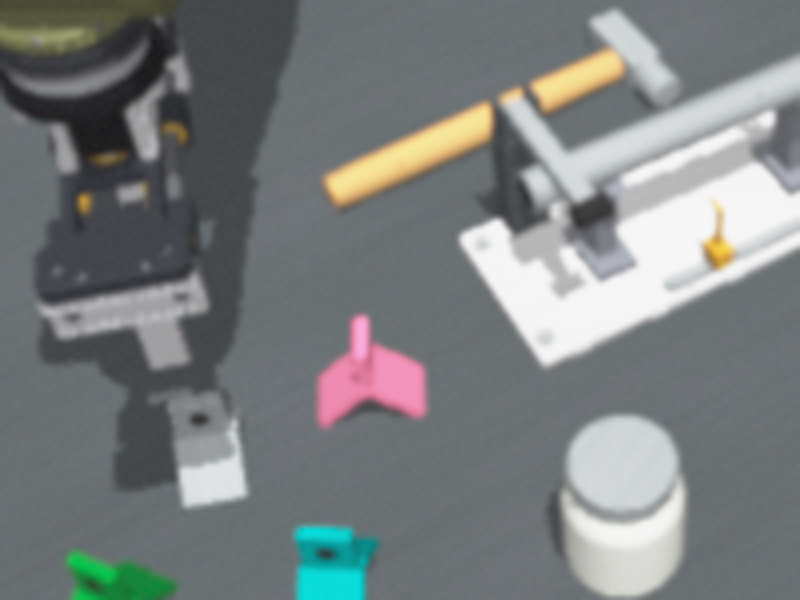

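The clamp arm lies across the tube with its grip at (590,207). The saddle at (208,450) is directly below the gripper. Descending to grasp the tab.

```bash
python3 -m crank '[{"offset":[-0.0007,-0.0015,-0.02],"spin":0},{"offset":[-0.0007,-0.0015,-0.045],"spin":0},{"offset":[-0.0007,-0.0015,-0.07],"spin":0},{"offset":[-0.0007,-0.0015,-0.085],"spin":0},{"offset":[-0.0007,-0.0015,-0.092],"spin":0},{"offset":[-0.0007,-0.0015,-0.096],"spin":0},{"offset":[-0.0007,-0.0015,-0.096],"spin":0},{"offset":[-0.0007,-0.0015,-0.096],"spin":0}]' && python3 -m crank '[{"offset":[0,0,0],"spin":0},{"offset":[0,0,0],"spin":0},{"offset":[0,0,0],"spin":0},{"offset":[0,0,0],"spin":0},{"offset":[0,0,0],"spin":0},{"offset":[0,0,0],"spin":0},{"offset":[0,0,0],"spin":0},{"offset":[0,0,0],"spin":0}]' 0 35
```

```text
clock: 16.87
eef_pos: [549.9, -346.0, 32.7]
eef_rot: [-3.139, 0.002, 1.213]
wrist_force: [0.2, -0.2, 0.0]
finger_gap: 56.0
clock: 17.53
eef_pos: [550.0, -346.0, 32.8]
eef_rot: [-3.139, 0.002, 1.213]
wrist_force: [0.4, 0.2, -0.3]
finger_gap: 7.7
```

```bash
python3 -m crank '[{"offset":[0,0,0.025],"spin":0},{"offset":[0,0,0.06],"spin":0},{"offset":[0,0,0.1],"spin":0},{"offset":[0,0.01,0.14],"spin":2},{"offset":[0.001,0.035,0.157],"spin":6},{"offset":[0.002,0.07,0.157],"spin":10},{"offset":[0.003,0.105,0.157],"spin":14},{"offset":[0.004,0.14,0.157],"spin":16.4}]' && python3 -m crank '[{"offset":[0.001,0.035,0],"spin":0},{"offset":[0.002,0.07,0],"spin":0},{"offset":[0.003,0.105,0],"spin":0},{"offset":[0.004,0.14,0],"spin":0},{"offset":[0.005,0.17,0],"spin":0},{"offset":[0.006,0.188,0],"spin":0},{"offset":[0.006,0.19,0],"spin":0},{"offset":[0.006,0.19,0],"spin":0}]' && python3 - <<'E'
from h import *
np.set_printoptions(precision=3,suppress=True)
e=st(); p=e["eef_pos"]; print(p,e["eef_rot"])
s=cam("scene"); z=p[2]-32.8
m=masknear(s,"saddle",proj(s,[*p[:2],z+20])[0],30)
if m is not None: print(m.sum(),fit([(s,m)],SADDLE,(p[0],p[1],-.07),z), sil(s,SADDLE,(p[0],p[1],-.07),z).sum())
print("tgt",j2w(0.4,-16))
h=s["pixels"][150:250,260:380][:,:,::-1]
cv2.imwrite("pics/hov2.png",cv2.resize(h,None,fx=6,fy=6,interpolation=cv2.INTER_CUBIC))
E
```

```text
clock: 18.2
eef_pos: [553.6, -204.6, 189.9]
eef_rot: [-3.139, 0.002, 1.502]
wrist_force: [1.3, -0.1, -1.5]
finger_gap: 7.9
clock: 18.87
eef_pos: [559.5, -13.9, 189.7]
eef_rot: [-3.139, 0.003, 1.504]
wrist_force: [0.2, -0.4, -1.3]
finger_gap: 8.0
[559.529 -13.939 189.724] [-3.139  0.003  1.504]
277 (array([559.397, -12.864,  -0.058]), np.float64(0.3861607142857143)) 466
tgt [559.769 -12.488]
```

View pics/hov2.png

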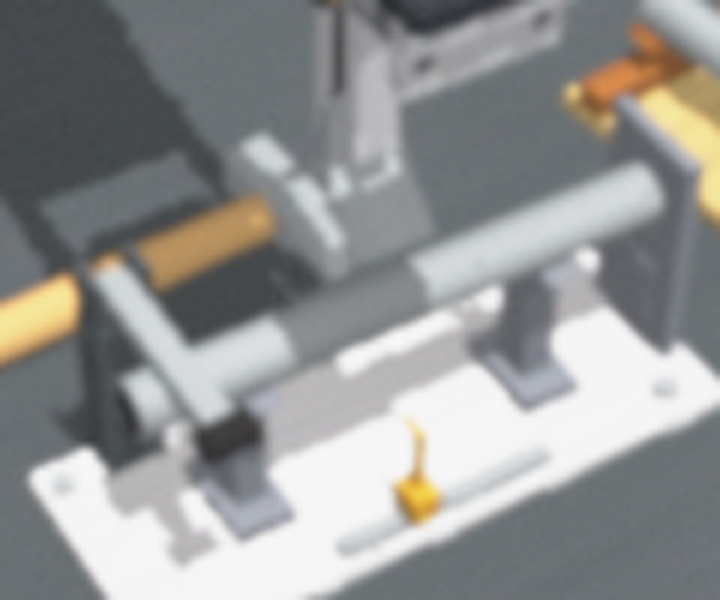

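The saddle hangs upright over the tube (foot at (345,240), pointer at (415,460)). The fit agrees with it being ~1 mm +y of the TCP. Lowering.

```bash
python3 -m crank '[{"offset":[0.0002,0.0013,-0.02],"spin":0},{"offset":[0.0002,0.0013,-0.04],"spin":0},{"offset":[0.0002,0.0013,-0.052],"spin":0},{"offset":[0.0002,0.0013,-0.06],"spin":0},{"offset":[0.0002,0.0013,-0.063],"spin":-0.2},{"offset":[0.0002,0.0013,-0.066],"spin":-0.2},{"offset":[0.0002,0.0013,-0.067],"spin":-0.2},{"offset":[0.0002,0.0013,-0.067],"spin":-0.2}]' && python3 -m crank '[{"offset":[0,0,-0.0005],"spin":0},{"offset":[0,0,-0.001],"spin":0},{"offset":[0,0,-0.0015],"spin":0},{"offset":[0,0,-0.002],"spin":0},{"offset":[0,0,-0.0025],"spin":0},{"offset":[0,0,-0.0025],"spin":0},{"offset":[0,0,-0.0025],"spin":0},{"offset":[0,0,-0.0025],"spin":0}]'
```

```text
clock: 19.63
eef_pos: [560.0, -14.2, 123.2]
eef_rot: [-3.14, 0.003, 1.498]
wrist_force: [0.0, 0.2, -1.0]
finger_gap: 7.6
clock: 20.3
eef_pos: [560.0, -14.2, 120.7]
eef_rot: [-3.14, 0.003, 1.498]
wrist_force: [-0.5, -0.2, -1.7]
finger_gap: 7.6
```

```bash
python3 -m crank '[{"offset":[0,0.0008,0],"spin":0},{"offset":[0,0.0016,0],"spin":0},{"offset":[0,0.0018,-0.0005],"spin":0},{"offset":[0,0.0018,-0.001],"spin":0},{"offset":[0,0.0018,-0.0015],"spin":0},{"offset":[0,0.0018,-0.002],"spin":0},{"offset":[0,0.0018,-0.002],"spin":0},{"offset":[0,0.0018,-0.002],"spin":0}]'
```

```text
clock: 20.97
eef_pos: [560.1, -12.3, 120.0]
eef_rot: [-3.14, 0.003, 1.498]
wrist_force: [-6.3, 1.4, 12.2]
finger_gap: 7.7
```

```bash
python3 -m crank '[{"offset":[-0.0004,0,0.0004],"spin":0},{"offset":[-0.0004,0,0.0004],"spin":0},{"offset":[-0.0004,0,0.0004],"spin":0},{"offset":[-0.0004,0,0.0004],"spin":0},{"offset":[-0.0004,0,0.0004],"spin":0},{"offset":[-0.0004,0,0.0004],"spin":0},{"offset":[-0.0004,0,0.0004],"spin":0},{"offset":[-0.0004,0,0.0004],"spin":0}]' && python3 -m crank '[{"offset":[0,0,0],"spin":0},{"offset":[0,0,0],"spin":0},{"offset":[0,0,0],"spin":0},{"offset":[0,0,0],"spin":0},{"offset":[0,0,0],"spin":0},{"offset":[0,0,0.02],"spin":0},{"offset":[0,0,0.05],"spin":0},{"offset":[0,0,0.09],"spin":0}]' 0.4 && python3 -m crank '[{"offset":[0,0.01,0.03],"spin":0},{"offset":[-0.03,0.04,0.05],"spin":0},{"offset":[-0.06,0.07,0.05],"spin":0},{"offset":[-0.09,0.1,0.05],"spin":0},{"offset":[-0.12,0.13,0.05],"spin":0},{"offset":[-0.14,0.16,0.05],"spin":0},{"offset":[-0.16,0.19,0.05],"spin":0},{"offset":[-0.18,0.22,0.05],"spin":0}]' && python3 - <<'E'
from h import *
np.set_printoptions(precision=3,suppress=True)
t=cam("top"); s=cam("scene"); w=j2w(0,-15)
V=[]
for c,n in((t,"top"),(s,"scene")):
    m=masknear(c,"saddle",proj(c,[*w,110])[0],25)
    if m is not None:
        V.append((c,m)); p,e=fit([(c,m)],SADDLE,(*w,-.07),86.5); print(n,w2j(*p[:2]),p[2]-JY,e)
    m=masknear(c,"tube_long",proj(c,[*j2w(0,5),95])[0],40)
    if m is not None:
        p,e=fit([(c,m)],TUBE(260),(*j2w(0,5),1.5),95); print(n,"tube",w2j(*p[:2]),p[2]-np.pi/2-JY,e)
h=np.vstack([cv2.resize(t["pixels"][160:240,240:400],(800,300)[0:1]*1+(300,),interpolation=cv2.INTER_CUBIC),cv2.resize(s["pixels"][160:250,260:380],(800,300),interpolation=cv2.INTER_CUBIC)])[:,:,::-1]
cv2.imwrite("pics/fin.png",h)
E
```

```text
clock: 21.63
eef_pos: [559.7, -12.3, 120.3]
eef_rot: [-3.14, 0.003, 1.498]
wrist_force: [0.5, 0.1, -1.3]
finger_gap: 8.0
clock: 22.3
eef_pos: [558.6, -12.2, 209.3]
eef_rot: [-3.136, 0.002, 1.498]
wrist_force: [0.1, -0.8, 0.3]
finger_gap: 37.6
clock: 22.97
eef_pos: [377.1, 209.0, 259.7]
eef_rot: [-3.137, 0.002, 1.498]
wrist_force: [0.7, 0.7, 1.1]
finger_gap: 37.6
top [ -1.29  -14.474] 0.07747683470507544 0.09283819628647216
top tube [0.274 7.455] 0.002070516870315467 0.36523125996810213
scene [ -0.818 -16.1  ] 0.05199414627712689 0.12594458438287148
scene tube [-2.001  6.535] 0.006322540115457645 0.3221238938053097
```

View pics/fin.png

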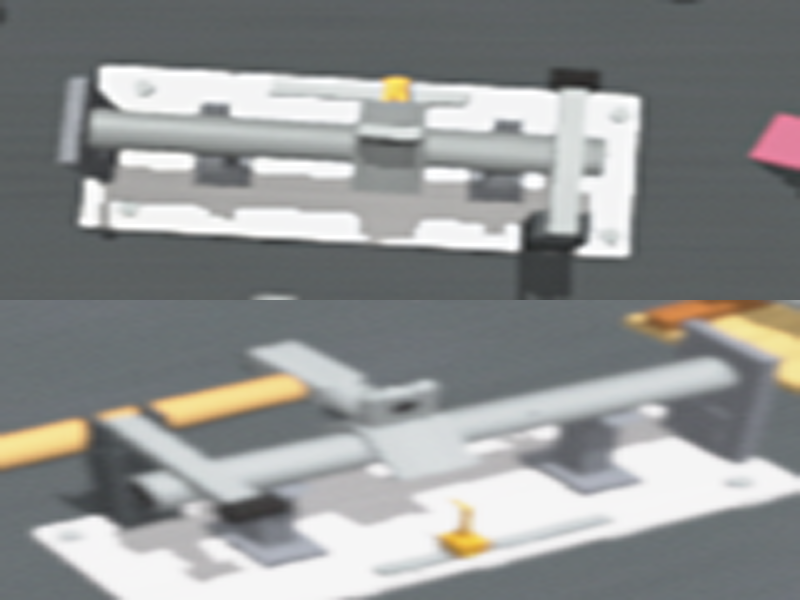

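The saddle sits astride the tube at (390,140) in the top half, in line with the pointer at (397,88). The clamp is down across the tube and the tube end is at the stop. Handing in.

```bash
python3 -c "
from cell import manip; print(manip.sign_off(), manip.read_state()['clock'])"
```

```text
the job is handed in; nothing more can be done
the job is handed in; nothing more can be done
```

I finished the job and handed it in at about 23 s of the 61 s; the hand-in gives no verdict.

**What I did:** I took the long tube from the rack and laid it in both vees. I slid it to the stop until I read about 5 N, then swung the hold-down arm over and pressed it down to about 4 N. I then set the grey saddle astride the tube at the pointer, let go and backed the gripper clear.

**Last checks, in jig coordinates:**

| Thing | Top camera | Scene camera | Allowed |
|---|---|---|---|
| Saddle y (pointer at about -15 mm) | -14.5 mm | -16.1 mm | within 7 mm of the pointer |
| Saddle x | -1.3 mm | -0.8 mm | within 8 mm |
| Saddle yaw error | 0.08 rad | 0.05 rad | 0.15 rad |
| Tube y | 7.5 mm | 6.5 mm | 1 to 9 mm |
| Tube x | 0.3 mm | -2.0 mm | within 5 mm |

- **Tube fits:** the final fits were rough because the saddle and arm hide part of the tube. Butted against the stop, y should be 5 mm, so the top camera reads about 2.5 mm high. Before clamping, cleaner fits gave 5.6 and 7.4 mm.
- **Saddle yaw:** this is the least certain value. The two cameras differ slightly, though both are inside the limit.
- **Hold-down arm:** I judged it from the pictures and from the fingers stopping at 118.7 mm, about level with the bar's top; I didn't measure the joint angle.
- **Pointer and other items:** I checked these only by eye. The pointer, hammer and pink look-alike looked unmoved; the rest of the bench was not checked in the last picture.

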